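# Load the spare column and close the column compartment

## Task

Lay the spare separation column in the saddles on the floor of the column compartment. Then take the cover panel by its handle, tilt it to hook one end under the compartment's lip, and lower the other end so that the panel lies flat inside the frame. Finally pull the gate's black knob straight up until its pawl catches the notch and holds it, and let go; leave the other things on the bench where they are.

Things in the scene. Friction and masses are not known exactly. Their poses are not given: they have to be found in the camera images.
- compartment: Low grey open box fixed on the bench. Origin: underside, below the seat's centre; x to the lip end (roughly the robot's left), y across (roughly to the robot), z up; all mm here. Base plate x -130..97, y -70..80, 6 thick; outer walls y +-67; cavity x -78..78, y -50..50, floor z 6. Rack post 54 high at x -115..-105, y 66..76.
- saddle_mid (a point): Where the column's middle belongs: 9.5 mm above the cavity floor, at 0, 0, 15.5 in the compartment's frame (axes as its). Two pairs of leaning black jaws, 16 mm long, at x -36 and +36, open upward like a V (tops 17 mm, feet 6 mm above the bench); the column lies between them along x, its axis 15 to 18 mm above the bench.
- seat (a point): Centre of the panel's seat, at 0, 0, 34 mm in the compartment's frame (axes as its). The panel's underside rests on a ledge at z 34 round the cavity, x -87.5..87.5, y -59..59 (5 mm longer, 8 mm wider than the panel). Cheeks 5 mm high bound it along y = +-59; a sill 3 mm high (x -99.5..-87.5) bounds the gate end.
- lip_mouth (a point): Middle of the lip's free lower edge, at 71.5, 0, 45 mm in the compartment's frame (axes as its). The lip runs along y over the seat's +x end, 6 mm thick (top z 51). The slot under it is 11 mm high (z 34..45) and 16 mm deep: its back wall is at x 87.5.
- panel: Cover panel: loose aluminium plate 170 (x) x 110 (y) x 5 mm, about 0.3 kg, lying flat on the bench. Origin at the centre of its underside, z up. Both ends are alike and either may go under the lip; at the start its +x points roughly as the compartment's x. Black bridge handle across its middle: a bar along y, 70 long, 12 wide (x -6..6), z 25..39, on two feet at y +-29.
- panel_edge_a (a point): Middle of the panel's +x lower edge, at 85, 0, 0 mm in the panel's frame; axes as the panel's. It starts as the end nearer the lip's side (left).
- panel_edge_b (a point): Middle of the panel's -x lower edge, at -85, 0, 0 mm in the panel's frame; axes as the panel's.
- column: The spare separation column: beige rod with end nuts, 131 mm long, 19 mm thick, 0.09 kg, lying on the bench. Its body frame is turned to its length: use column_mid.
- column_mid (a point): Middle of the column on its axis, 9.5 mm above what it lies on; y runs along the rod. The rod may roll, so only the y axis is telling; either way round is good. Grasp it across the middle (19 mm wide).
- gate (a joint): Height of the lift gate in m: 0 down. It weighs 2 N and falls back unless the pawl holds it. The pawl clicks over the tooth at about 0.029; let go, the gate then rests at about 0.026. Upper stop 0.036. Lifting takes about 3 N.
- gate_knob (a point): On the axis of the gate's upright black cylindrical knob (18 mm diameter, 39 mm tall), 12 mm below its top; it rises with the gate (62 mm above the bench when down). It stands at x -117, y 0 mm in the compartment's frame, outside the sill. Grasp from above, fingers best along the compartment's y.
- union: Bystander: steel chain of capillary couplings, 118 x 22 x 11 mm, lying; not the column.
- jar: Bystander: small white jar with a red lid, 38 mm diameter, 82 mm high, standing behind on the right.

How it is judged:
On the way, in this order (a step that is already met when the one before it is completed fails the run):
1. the column lies let go in the saddles (z of column_mid in the frame of compartment between 0.01 and 0.02 m and x of column_mid in the frame of compartment between -0.016 and 0.016 m and angle between the y axis of column_mid and the x axis of compartment, either way round below 0.15 rad and contact force between the fingers and column below 0.1 N and y of column_mid in the frame of compartment between -0.01 and 0.01 m), for 0.2 s.
2. the panel, tilted by more than 0.1 rad, has one end under the lip (angle between panel's own z axis and vertical above 0.1 rad and ((x of panel_edge_a in the frame of compartment above 0.0745 m and z of panel_edge_a in the frame of compartment between 0.031 and 0.043 m) or (x of panel_edge_b in the frame of compartment above 0.0745 m and z of panel_edge_b in the frame of compartment between 0.031 and 0.043 m)) and value of joint gate below 0.01 m), for 0.05 s.
3. the panel lies flat in the frame, the gate still down (angle between panel's own z axis and vertical below 0.012 rad and z of panel in the frame of compartment below 0.0355 m and x of panel in the frame of compartment between -0.0065 and 0.0065 m and angle between the x axis of panel and the x axis of compartment, either way round below 0.1 rad and value of joint gate below 0.01 m), for 0.2 s.
4. the gate is up, held by its pawl, the knob let go (value of joint gate above 0.023 m and contact force between the fingers and compartment below 0.1 N), for 0.2 s.
At the end, for the whole second after the job is handed in: Column in the saddles: axis at most 20 mm high, middle within 16 mm lengthwise, 10 mm sideways, 0.15 rad. Panel flat on the ledge: tilt under 0.012 rad, turned under 0.1 rad, underside 32 to 35.5 mm high, centre within 6.5 mm of the seat's lengthwise, at rest. Gate at 23 to 29 mm on its pawl (z of column_mid in the frame of compartment below 0.02 m and x of column_mid in the frame of compartment between -0.016 and 0.016 m and angle between the y axis of column_mid and the x axis of compartment, either way round below 0.15 rad and angle between panel's own z axis and vertical below 0.012 rad and z of panel in the frame of compartment between 0.032 and 0.0355 m and x of panel in the frame of compartment between -0.0065 and 0.0065 m and angle between the x axis of panel and the x axis of compartment, either way round below 0.1 rad and linear speed of panel below 0.02 m/s and value of joint gate between 0.023 and 0.029 m and y of column_mid in the frame of compartment between -0.01 and 0.01 m); the robot touches nothing.
It fails at once if a bystander is moved by more than 30 mm (distance of any of union, jar from where it was at the start of the episode above 0.03 m).
It also fails if it takes over 58 s, if anything falls off the work surface, if the arm or the gripper's body presses on something with over 40 N, if the wrist force passes 120 N, or if a joint passes its speed limit or range.

## Robot

A 6-joint arm with a two-finger parallel gripper is mounted at the origin on a cart in front of the work surface, level with it; the furniture and walls round the work are solid. World frame = base frame: x ahead of the robot, y to its left, z up, the work surface at z = 0. Lengths are in m, angles in rad, forces in N, time in s.
With the tool pointing down it reaches from about 0.375 to 0.825 m from the base axis. Payload 5.5 kg.
Tool frame: the origin (TCP) lies at the very end of the fingers, on their centre line; the grasp point (between the pads) lies 19 mm behind it; z points along the fingers, y is the direction in which the jaws open and shut (so a half turn about z gives the same grasp; the last joint's range is limited). The gripper opens to 85 mm and grips with 20 to 120 N. Pads are 22 mm wide; open, the fingers measure 114 mm over their backs; the gripper's body (76 mm by 85 mm) begins 54 mm behind the grasp point. The pads swing forward as they close: fully open they stand 13 mm farther back than shut.
Start: joints at [1.18, 0.314, -0.047, 1.21, 0, 1.571], TCP at [0.229, 0.555, 0.231] pointing down, gripper open.
Joint ranges: [-2.67, 2.67], [-0.69, 1.73], [-1.03, 1.25], [-2.08, 2.16], [-1.42, 1.45], [-3.14, 3.14]. Speed limits (rad/s): [2.39, 2.39, 3.01, 3.14, 3.14, 3.14].

## Interface

Orientations are given as a unit quaternion [w, x, y, z].
In Python, from plant import r gives the robot as it stands.
- The arm moves only by the shell command python3 -m creep 'ROWS' [OPENING] [FORCE]. ROWS is JSON, a list of rows, each a list of 2 entries, a list of its own where there are three numbers: the shift along the tool's x, y, z in units of 80 mm (1.0 is 80 mm), then the turn, a rotation vector about the tool's x, y, z in units of 1.5 rad (1.0 is 1.5 rad). In form: [[[x, y, z], [wx, wy, wz]], ...]. A call has exactly 5 rows; each row is the pose to reach, as a shift and turn from the pose commanded when the call began, along the tool's axes at that moment; what a row does not reach only later rows make up. A row lasts 1/12 s, in which the tool goes at most 41.7 mm and 7.16 degrees, less where a joint would pass 70% of its speed; a pose out of reach is approached as far as the arm can. A call with a number of a shift or a turn outside -1 to 1 is refused whole. A call with a gripper value outside its range is refused whole. OPENING is the opening, from -1 (shut) to 1 (fully open), set as the call begins (- or left out, the last holds). The fingers move at their own pace and stop on an object; FORCE is the grip in N (left out, the last holds). Time passes only in rows, so rows that repeat a pose let the fingers close, or fill a call up. It gives the time, the measured TCP pose, the force and the opening at its end, in the units of the state.
- r.get_state(): the state, without advancing time (a new reading comes with each control period).
- r.get_image(name): name is "side" or "top" or "wrist"; returns the picture (384x512x3 uint8, red, green, blue); there is no depth.
- r.camera_params(name): a dict with "vertical_fov" (degrees; the focal length in pixels is half the picture's height over the tangent of half this angle, whatever the lens; pixels are square), "cx", "cy" (the principal point, pixels), "k1" (the pictures are not rectified: a ray, as slopes to the right and down, at radius r is drawn at 1 + k1 r^2 times it, then the intrinsics apply), "T" (4x4, takes a point from camera to world coordinates); the wrist camera has in their place "mount" (4x4, takes a point from camera to tool coordinates, whose origin is the TCP and whose axes are the flange's). Camera axes: x right, y up, looking along -z (the intrinsics and any distortion apply to the point x, -y, -z); pixel columns grow to the right and rows downward; lengths in m; the calibration is good to about 2 mm. A picture is of the moment at which its call begins: read the wrist's pose just before it. camera_params takes no time and is no camera call.
- r.job_done(): hands the job in, once; it reports no verdict.
The state is a dict: "t": time; "qpos": joint angles; "joint_vel": joint speeds; "joint_efforts": joint torques, N m; "ee_pos": TCP position; "orientation": TCP orientation; "ft_force": force on the tool from outside, world axes, zero at the start; "wrist_torque": the same for the moment, N m; "gripper_width": opening from 0.0 (shut) to 1.0 (fully open).
Only numpy, scipy, OpenCV 4.12 (cv2) and the standard library are available. Lean on these libraries where they do the work, as an engineer would, in place of code of your own. Each camera call takes 0.05 s, during which the arm holds its last target. There are 200 camera calls.

## Working session

There is one attempt and no reset: what is moved stays moved. The work goes in short steps, Python scripts to look and compute and a shell command to move; the robot and the scene stay as the last step left them, time stands still between calls to the robot, and variables do not carry over. Pictures are saved under pics/ and viewed, about 8 in all and at most 12, crops included, and the job is handed in when it is done.

```bash
ls; mkdir -p pics
cat > h.py <<'E'
import numpy as np, cv2
from plant import r
from scipy.spatial.transform import Rotation as R
def rot(q): return R.from_quat([q[1],q[2],q[3],q[0]])
def snap(name,fn=None):
    s=r.get_state(); im=r.get_image(name); p=r.camera_params(name)
    if fn: cv2.imwrite('pics/'+fn,im[:,:,::-1])
    T=np.array(p['T']) if 'T' in p else None
    if T is None:
        W=np.eye(4);W[:3,:3]=rot(s['orientation']).as_matrix();W[:3,3]=s['ee_pos'];T=W@np.array(p['mount'])
    return im,p,T
def K(p):
    f=192/np.tan(np.radians(p['vertical_fov'])/2)
    return np.array([[f,0,p['cx']],[0,f,p['cy']],[0,0,1.]]),np.array([p['k1'],0,0,0.])
def cast(p,T,uv,z):
    k,d=K(p);n=cv2.undistortPoints(np.array(uv,float).reshape(-1,1,2),k,d).reshape(-1,2)
    D=np.c_[n[:,0],-n[:,1],-np.ones(len(n))]@T[:3,:3].T;o=T[:3,3]
    return o+D*((np.array(z)-o[2])/D[:,2])[:,None]
def proj(p,T,X):
    k,d=K(p);c=(np.array(X,float).reshape(-1,3)-T[:3,3])@T[:3,:3]
    return cv2.projectPoints(c*[1,-1,-1],np.zeros(3),np.zeros(3),k,d)[0].reshape(-1,2)
E
python3 - <<'E'
from h import *
for n in('top','side','wrist'):
    im,p,T=snap(n,n+'0.png'); print(n,p['vertical_fov'],p['cx'],p['cy'],p['k1'],T.round(3).tolist())
print(r.get_state())
E
```

```text
pics
top 57.847458400001024 261.0529602170304 187.3544449336543 0.0305894100748943 [[-0.026, 0.991, -0.129, 0.367], [-1.0, -0.026, -0.005, -0.009], [-0.008, 0.128, 0.992, 1.19], [0.0, 0.0, 0.0, 1.0]]
side 43.645510793710265 252.32193220940536 190.28541969293153 0.03324733153026565 [[-0.532, 0.619, -0.578, -0.492], [-0.847, -0.387, 0.365, 0.595], [0.002, 0.683, 0.73, 1.284], [0.0, 0.0, 0.0, 1.0]]
wrist 68.48558545798389 254.07238775141641 189.71668309148322 -0.008945454727135023 [[0.381, -0.889, -0.253, 0.164], [0.924, 0.366, 0.107, 0.579], [-0.003, -0.275, 0.961, 0.372], [0.0, 0.0, 0.0, 1.0]]
{'t': 0.15, 'qpos': array([ 1.18002060e+00,  3.14090410e-01, -4.78541840e-02,  1.21021049e+00,
       -1.92069812e-05,  1.57081573e+00]), 'joint_vel': array([-0.001312  , -0.00142686,  0.00214686, -0.00023447, -0.00080928,
        0.00077036]), 'joint_efforts': array([ 2.21718692e-04, -5.40047443e+01,  3.40058684e+01,  1.33696751e-02,
        2.33076662e-06, -1.23420992e-05]), 'ee_pos': array([0.22837648, 0.55434629, 0.23061445]), 'orientation': array([-1.22472487e-04,  1.94156499e-01,  9.80970332e-01, -6.68319324e-04]), 'ft_force': array([-1.18529507,  0.42724445,  0.58783119]), 'wrist_torque': array([-0.0705    , -0.02124125, -0.00958987]), 'gripper_width': 1.0045809036879576}
```

View pics/top0.png

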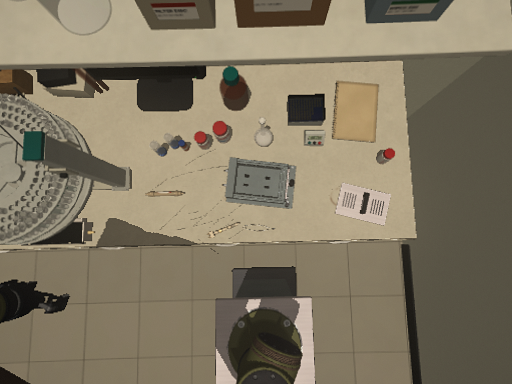

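View pics/side0.png

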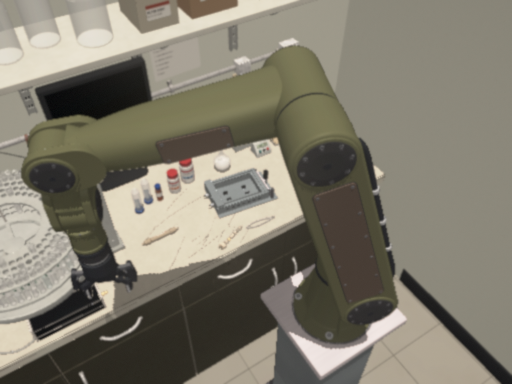

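Run:
```python
import cv2,numpy as np
im=cv2.imread('pics/top0.png')
a=cv2.resize(im[150:245,140:300],None,fx=5,fy=5,interpolation=cv2.INTER_CUBIC)[:475]
b=cv2.resize(im[175:230,325:400],None,fx=2,fy=2)
a[-110:,-150:]=b[:110,:150]
cv2.imwrite('pics/c1.png',a)
```

```text
(no output)
```

View pics/c1.png

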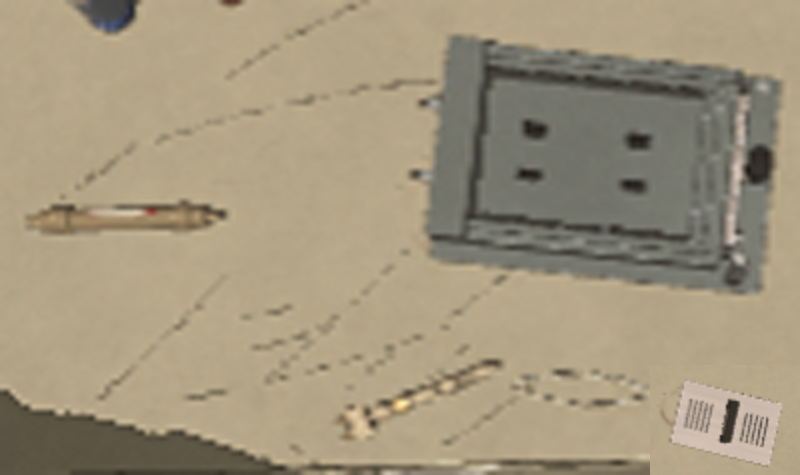

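Run:
```python
from h import *
p=r.camera_params('top');T=np.array(p['T'])
c=lambda x,y:(140+(x-2)/5,150+(y-2)/5)
pts={'colA':(c(32,218),.0095),'colB':(c(222,214),.0095),'j1':(c(536,129),.017),'j2':(c(638,141),.017),'j3':(c(530,174),.017),'j4':(c(634,185),.017),'knob':(c(759,165),.074),'post':(c(737,268),.054),
'cornTL':(c(450,36),.045),'cornBR':(c(760,290),.006),'cBL':(c(432,255),.006),'cTR':(c(778,80),.006)}
for k,(uv,z) in pts.items(): print(k,cast(p,T,[uv],[z])[0].round(4))
im=cv2.imread('pics/top0.png')
s=im[175:230,325:400].astype(int)
m=((s.min(2)>150)&(s.max(2)-s.min(2)<45)).astype(np.uint8)
m=cv2.morphologyEx(m,cv2.MORPH_CLOSE,np.ones((7,7)))
cs=max(cv2.findContours(m,0,2)[0],key=cv2.contourArea);b=cv2.boxPoints(cv2.minAreaRect(cs))+[325,175]
print(b);q=cast(p,T,b,[.005]*4);print(q.round(4),q.mean(0),[np.linalg.norm(q[i]-q[i-1]) for i in range(4)])
```

```text
colA [0.51   0.3896 0.0095]
colB [0.5093 0.2601 0.0095]
j1 [0.5612 0.0438 0.017 ]
j2 [ 0.5511 -0.0257  0.017 ]
j3 [0.5303 0.0485 0.017 ]
j4 [ 0.5208 -0.0221  0.017 ]
knob [ 0.5242 -0.1029  0.074 ]
post [ 0.4594 -0.0877  0.054 ]
cornTL [0.6215 0.0991 0.045 ]
cornBR [ 0.4479 -0.1061  0.006 ]
cBL [0.4777 0.1172 0.006 ]
cTR [ 0.5929 -0.1239  0.006 ]
[[334.18539238 213.19663239]
 [341.29775047 182.37640524]
 [391.03370667 193.85393524]
 [383.92134857 224.67416382]]
[[ 0.4252 -0.2498  0.005 ]
 [ 0.5302 -0.2797  0.005 ]
 [ 0.4862 -0.4458  0.005 ]
 [ 0.3825 -0.4143  0.005 ]] [ 0.45603151 -0.34740269  0.005     ] [np.float64(0.16998644510916677), np.float64(0.10912582811220223), np.float64(0.17185557007796776), np.float64(0.10831479974316928)]
```

```bash
python3 -m creep '[[[-0.2,0,0],[0,0,0.08]],[[-0.4,0,0],[0,0,0.16]],[[-0.6,0,0],[0,0,0.24]],[[-0.8,0,0],[0,0,0.32]],[[-1,0,0],[0,0,0.393]]]'
python3 -m creep '[[[-0.2,0,0],[0,0,0.08]],[[-0.4,0,0],[0,0,0.16]],[[-0.6,0,0],[0,0,0.24]],[[-0.8,0,0],[0,0,0.32]],[[-1,0,0],[0,0,0.393]]]'
python3 -m creep '[[[-0.16,0.2,0.14],[0,0,0]],[[-0.33,0.4,0.28],[0,0,0]],[[-0.49,0.6,0.41],[0,0,0]],[[-0.66,0.8,0.55],[0,0,0]],[[-0.82,1,0.69],[0,0,0]]]'
python3 -m creep '[[[-0.16,0.2,0.14],[0,0,0]],[[-0.33,0.4,0.28],[0,0,0]],[[-0.49,0.6,0.41],[0,0,0]],[[-0.82,1,0.69],[0,0,0]],[[-0.82,1,0.69],[0,0,0]]]'
python3 - <<'E'
from h import *
im,p,T=snap('wrist','w1.png'); s=r.get_state(); print(s['qpos'].round(3),s['ee_pos'],rot(s['orientation']).as_matrix().round(3))
print(proj(p,T,[[.51,.3896,.0095],[.51,.26,.0095]]))
E
```

```text
t: 0.57
ee_pos: [0.303, 0.5238, 0.2309]
orientation: [-0.0, 0.473, 0.881, -0.0]
ft_force: [-0.3, 0.7, 0.2]
gripper_width: 1.001
t: 0.98
ee_pos: [0.3473, 0.457, 0.2309]
orientation: [0.0, 0.709, 0.705, -0.0]
ft_force: [0.6, -0.3, -0.3]
gripper_width: 1.0
t: 1.4
ee_pos: [0.4277, 0.3914, 0.1754]
orientation: [0.0, 0.707, 0.707, -0.0]
ft_force: [-0.0, 0.4, 0.1]
gripper_width: 1.004
t: 1.82
ee_pos: [0.509, 0.3228, 0.1177]
orientation: [0.001, 0.708, 0.706, -0.002]
ft_force: [-1.1, 0.8, -0.8]
gripper_width: 1.001
[ 5.680e-01  3.870e-01 -2.090e-01  9.790e-01 -1.000e-03  2.141e+00] [0.50807239 0.32353768 0.11811025] [[ 0.003  1.    -0.003]
 [ 1.    -0.003 -0.003]
 [-0.003 -0.003 -1.   ]]
[[255.52110524 109.45624069]
 [255.71359903 246.9194383 ]]
```

View pics/w1.png

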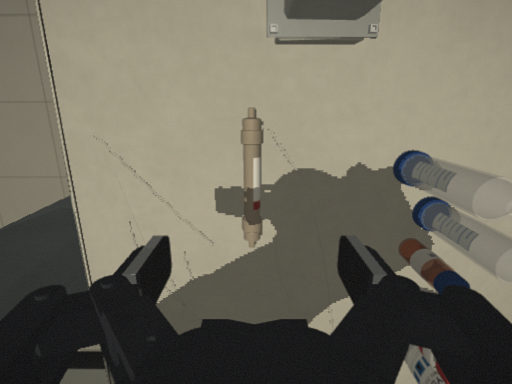

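```bash
python3 -m creep '[[[0,0,0.2],[0,0,0]],[[0.01,0,0.4],[0,0,0]],[[0.01,0,0.6],[0,0,0]],[[0.01,-0.01,0.8],[0,0,0]],[[0.01,-0.01,0.9],[0,0,0]]]'
python3 -m creep '[[[0,0,0.2],[0,0,0]],[[0,0,0.4],[0,0,0]],[[0,0,0.5],[0,0,0]],[[0,0,0.55],[0,0,0]],[[0,0,0.55],[0,0,0]]]'
python3 -m creep '[[[0,0,0],[0,0,0]],[[0,0,0],[0,0,0]],[[0,0,0],[0,0,0]],[[0,0,0],[0,0,0]],[[0,0,0],[0,0,0]]]' -1 40
python3 -m creep '[[[0,0,0],[0,0,0]],[[0,0,0],[0,0,0]],[[0,0,0],[0,0,0]],[[0,0,-0.1],[0,0,0]],[[0,0,-0.2],[0,0,0]]]'
```

```text
t: 2.28
ee_pos: [0.5047, 0.3275, 0.0473]
orientation: [-0.0, 0.707, 0.708, -0.001]
ft_force: [-0.4, 0.1, 0.1]
gripper_width: 1.001
t: 2.7
ee_pos: [0.5057, 0.3276, 0.0044]
orientation: [-0.0, 0.707, 0.708, -0.001]
ft_force: [-0.7, 0.1, 0.0]
gripper_width: 1.001
t: 3.12
ee_pos: [0.5068, 0.3278, 0.0055]
orientation: [0.0, 0.707, 0.707, 0.0]
ft_force: [1.2, 0.7, 0.5]
gripper_width: 0.298
t: 3.53
ee_pos: [0.5057, 0.3271, 0.0207]
orientation: [-0.0, 0.707, 0.707, -0.001]
ft_force: [-0.5, -0.2, -1.3]
gripper_width: 0.205
```

```bash
python3 -m creep '[[[-0.1,0,-0.3],[0,0,0]],[[-0.2,0,-0.6],[0,0,0]],[[-0.5,0,-0.8],[0,0,0]],[[-0.75,0,-0.9],[0,0,0]],[[-1,0,-1],[0,0,0]]]'
python3 -m creep '[[[-0.2,0.04,-0.1],[0,0,0]],[[-0.4,0.08,-0.2],[0,0,0]],[[-0.6,0.12,-0.3],[0,0,0]],[[-0.8,0.16,-0.4],[0,0,0]],[[-1,0.2,-0.4],[0,0,0]]]'
python3 -m creep '[[[-0.2,0.04,0],[0,0,0]],[[-0.4,0.08,0],[0,0,0]],[[-0.6,0.12,0],[0,0,0]],[[-0.8,0.16,0],[0,0,0]],[[-1,0.2,0],[0,0,0]]]'
python3 -m creep '[[[-0.2,0.01,0],[0,0,0.02]],[[-0.4,0.02,0],[0,0,0.04]],[[-0.6,0.03,0],[0,0,0.06]],[[-0.92,0.04,0],[0,0,0.094]],[[-0.92,0.04,0],[0,0,0.094]]]'
python3 - <<'E'
from h import *
im,p,T=snap('wrist','w2.png'); s=r.get_state(); print(s['qpos'].round(3),s['ee_pos'],s['gripper_width'],rot(s['orientation']).as_matrix().round(3))
E
```

```text
t: 3.95
ee_pos: [0.507, 0.2472, 0.1027]
orientation: [0.0, 0.707, 0.708, 0.001]
ft_force: [-0.8, 0.2, -2.3]
gripper_width: 0.202
t: 4.37
ee_pos: [0.5237, 0.1671, 0.1352]
orientation: [0.001, 0.707, 0.707, 0.001]
ft_force: [1.6, -0.7, -1.2]
gripper_width: 0.202
t: 4.78
ee_pos: [0.5387, 0.0868, 0.1335]
orientation: [0.0, 0.707, 0.707, 0.0]
ft_force: [0.7, -0.1, -0.5]
gripper_width: 0.198
t: 5.2
ee_pos: [0.5419, 0.0107, 0.1335]
orientation: [0.001, 0.756, 0.654, -0.001]
ft_force: [-0.7, -0.5, -1.0]
gripper_width: 0.204
[ 0.023  0.265 -0.343  0.962 -0.     1.737] [0.54193746 0.01233356 0.13344347] 0.20245641743575152 [[ 0.142  0.99   0.   ]
 [ 0.99  -0.142 -0.   ]
 [-0.     0.    -1.   ]]
```

View pics/w2.png

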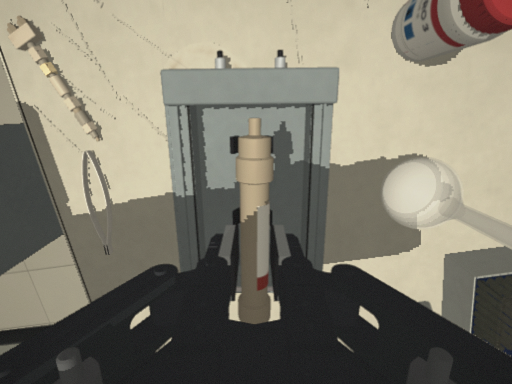

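Run:
```python
from h import *
s=r.get_state();p=r.camera_params('wrist')
W=np.eye(4);W[:3,:3]=rot(s['orientation']).as_matrix();W[:3,3]=s['ee_pos'];T=W@np.array(p['mount'])
g=cv2.imread('pics/w2.png')
hsv=cv2.cvtColor(g,cv2.COLOR_BGR2HSV)
for y in (80,95,104): # lip outer sides by colour: grey low saturation
    row=hsv[y,120:380,1]<45; xs=np.where(row)[0]+120; print(y,xs.min(),xs.max())
for x in (175,185,315,325):
    c=g[60:115,x].astype(int).sum(1); d=np.abs(np.diff(c)); print(x,[(i+61,int(d[i])) for i in np.argsort(-d)[:4]])
q=cast(p,T,[(165,104),(336,104)],[.051]*2);print(q.round(4),np.linalg.norm(q[1]-q[0]))
d=q[0]-q[1];print('yaw comp x from Y',np.degrees(np.arctan2(d[1],-d[0])))
print('rod end',cast(p,T,[(255,118)],[s['ee_pos'][2]+.006])-s['ee_pos'])
th=np.radians(8.1);ex=np.array([np.sin(th),np.cos(th),0]);print('origin',q.mean(0)-.0715*ex)
```

```text
80 127 379
95 122 376
104 120 372
175 [(np.int64(106), 113), (np.int64(69), 91), (np.int64(68), 69), (np.int64(104), 68)]
185 [(np.int64(69), 113), (np.int64(108), 91), (np.int64(104), 69), (np.int64(68), 69)]
315 [(np.int64(105), 139), (np.int64(68), 99), (np.int64(67), 93), (np.int64(103), 82)]
325 [(np.int64(67), 94), (np.int64(104), 64), (np.int64(66), 47), (np.int64(68), 46)]
[[0.485  0.0926 0.051 ]
 [0.6139 0.074  0.051 ]] 0.1302175836524476
yaw comp x from Y 8.211514512952029
rod end [[0.00966566 0.06292403 0.006     ]]
origin [0.53939975 0.01247618 0.051     ]
```

```bash
python3 -m creep '[[[0.01,-0.01,0.2],[0,0,0]],[[0.02,-0.02,0.4],[0,0,0]],[[0.02,-0.02,0.6],[0,0,0]],[[0.02,-0.02,0.8],[0,0,0]],[[0.02,-0.02,0.9],[0,0,0]]]'
python3 -m creep '[[[0,0,0.2],[0,0,0]],[[0,0,0.35],[0,0,0]],[[0,0,0.45],[0,0,0]],[[0,0,0.52],[0,0,0]],[[0,0,0.59],[0,0,0]]]'
python3 -m creep '[[[0,0,0],[0,0,0]],[[0,0,0],[0,0,0]],[[0,0,0],[0,0,0]],[[0,0,0],[0,0,0]],[[0,0,0],[0,0,0]]]' -0.1
python3 -m creep '[[[0,0,-0.1],[0,0,0]],[[0,0,-0.3],[0,0,0]],[[0,0,-0.5],[0,0,0]],[[0,0,-0.75],[0,0,0]],[[0,0,-1],[0,0,0]]]'
python3 -m creep '[[[0,0,-0.2],[0,0,0]],[[0,0,-0.4],[0,0,0]],[[0,0,-0.6],[0,0,0]],[[0,0,-0.6],[0,0,0]],[[0,0,-0.6],[0,0,0]]]'
python3 - <<'E'
from h import *
im,p,T=snap('wrist','w3.png'); s=r.get_state(); print(s['ee_pos'],s['gripper_width'],rot(s['orientation']).as_matrix().round(3))
im2,p2,T2=snap('side','s3.png')
E
```

```text
t: 5.67
ee_pos: [0.5394, 0.0165, 0.0595]
orientation: [-0.001, 0.754, 0.656, -0.001]
ft_force: [-0.2, 0.2, -1.6]
gripper_width: 0.201
t: 6.08
ee_pos: [0.5408, 0.0161, 0.0137]
orientation: [0.0, 0.755, 0.656, 0.0]
ft_force: [-0.1, 0.4, -1.7]
gripper_width: 0.199
t: 6.5
ee_pos: [0.5411, 0.0158, 0.0143]
orientation: [0.0, 0.755, 0.656, 0.0]
ft_force: [0.4, -0.4, -0.1]
gripper_width: 0.448
t: 6.92
ee_pos: [0.5403, 0.0158, 0.0951]
orientation: [-0.0, 0.755, 0.656, -0.0]
ft_force: [0.5, -1.4, 0.0]
gripper_width: 0.448
t: 7.33
ee_pos: [0.5415, 0.0159, 0.1431]
orientation: [0.001, 0.755, 0.656, 0.001]
ft_force: [1.1, -0.4, 0.1]
gripper_width: 0.446
[0.5406598  0.0158216  0.14198221] 0.44835966721069076 [[ 0.14   0.99   0.001]
 [ 0.99  -0.14   0.   ]
 [ 0.     0.001 -1.   ]]
```

View pics/w3.png

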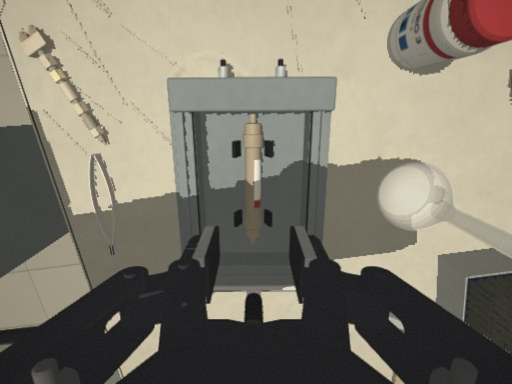

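Run:
```python
from h import *
s=r.get_state();p=r.camera_params('wrist')
W=np.eye(4);W[:3,:3]=rot(s['orientation']).as_matrix();W[:3,3]=s['ee_pos'];T=W@np.array(p['mount'])
e=cast(p,T,[(253,111),(252,244)],[.0165]*2);print('rod',e.round(4),e.mean(0).round(4),np.linalg.norm(e[0]-e[1]),np.degrees(np.arctan2(*(e[0]-e[1])[:2])))
j=cast(p,T,[(237,149),(269,148),(239,218),(266,218)],[.015]*4);print(j.round(4),j.mean(0))
l=cast(p,T,[(169,110),(335,110)],[.051]*2);print('lip',l.round(4),l.mean(0))
k=cast(p,T,[(254,294)],[.074]);print('knob',k)
```

```text
rod [[ 0.5482  0.0811  0.0165]
 [ 0.5284 -0.0508  0.0165]] [0.5383 0.0152 0.0165] 0.13339649312275756 8.55113687524404
[[ 0.5283  0.0488  0.015 ]
 [ 0.5585  0.0455  0.015 ]
 [ 0.5193 -0.0208  0.015 ]
 [ 0.5465 -0.0247  0.015 ]] [0.5381251  0.01219042 0.015     ]
lip [[0.4826 0.0915 0.051 ]
 [0.6129 0.0731 0.051 ]] [0.54772878 0.08226995 0.051     ]
knob [[ 0.52798368 -0.06932363  0.074     ]]
```

```bash
python3 -m creep '[[[-0.2,-0.04,0],[0,0,0]],[[-0.4,-0.08,0],[0,0,0]],[[-0.6,-0.12,0],[0,0,0]],[[-0.8,-0.16,0],[0,0,0]],[[-1,-0.2,0],[0,0,0]]]' 0.3
python3 -m creep '[[[-0.2,-0.04,0],[0,0,0]],[[-0.4,-0.08,0],[0,0,0]],[[-0.6,-0.12,0],[0,0,0]],[[-0.8,-0.16,0],[0,0,0]],[[-1,-0.22,0],[0,0,0]]]'
python3 -m creep '[[[-0.2,0,0],[0,0,-0.08]],[[-0.4,0,0],[0,0,-0.16]],[[-0.6,0,0],[0,0,-0.24]],[[-0.8,0,0],[0,0,-0.32]],[[-1,0,0],[0,0,-0.4]]]'
python3 -m creep '[[[-0.14,-0.09,0],[0,0,-0.08]],[[-0.28,-0.18,0],[0,0,-0.16]],[[-0.42,-0.27,0],[0,0,-0.24]],[[-0.55,-0.36,0],[0,0,-0.32]],[[-0.68,-0.46,0],[0,0,-0.4]]]'
python3 -m creep '[[[-0.1,-0.25,0],[0,0,-0.06]],[[-0.2,-0.5,0],[0,0,-0.12]],[[-0.3,-0.76,0],[0,0,-0.17]],[[-0.3,-0.76,0],[0,0,-0.17]],[[-0.3,-0.76,0],[0,0,-0.17]]]'
python3 - <<'E'
from h import *
im,p,T=snap('wrist','w4.png'); s=r.get_state(); print(s['qpos'].round(3),s['ee_pos'],s['gripper_width'],rot(s['orientation']).as_matrix().round(3))
E
```

```text
t: 7.85
ee_pos: [0.5123, -0.0617, 0.1404]
orientation: [-0.001, 0.755, 0.656, -0.001]
ft_force: [0.3, -0.2, 1.0]
gripper_width: 0.649
t: 8.27
ee_pos: [0.484, -0.1384, 0.1405]
orientation: [-0.001, 0.755, 0.656, -0.001]
ft_force: [0.3, 0.6, -0.6]
gripper_width: 0.649
t: 8.68
ee_pos: [0.4727, -0.2175, 0.1405]
orientation: [-0.001, 0.525, 0.851, -0.0]
ft_force: [0.2, -0.1, 1.0]
gripper_width: 0.648
t: 9.1
ee_pos: [0.4641, -0.2824, 0.1404]
orientation: [-0.001, 0.25, 0.968, 0.0]
ft_force: [-0.3, 1.1, 0.0]
gripper_width: 0.649
t: 9.52
ee_pos: [0.4553, -0.3472, 0.1404]
orientation: [-0.001, 0.129, 0.992, 0.001]
ft_force: [-0.4, 0.5, -0.7]
gripper_width: 0.646
[-0.651  0.315 -0.257  1.001  0.    -0.393] [ 0.45536359 -0.3464557   0.1405003 ] 0.653520442899692 [[-0.967  0.255 -0.002]
 [ 0.255  0.967  0.002]
 [ 0.002  0.001 -1.   ]]
```

View pics/w4.png

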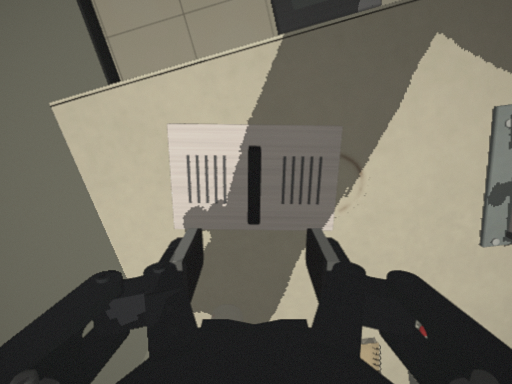

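Run:
```python
from h import *
s=r.get_state();p=r.camera_params('wrist')
M=rot(s['orientation']).as_matrix();W=np.eye(4);W[:3,:3]=M;W[:3,3]=s['ee_pos'];T=W@np.array(p['mount'])
g=cv2.imread('pics/w4.png')
m=(g.max(2)<40).astype(np.uint8)[135:232,235:280]
n,l,st,c=cv2.connectedComponentsWithStats(m);i=1+np.argmax(st[1:,4]);print(st[i]+[235,135,0,0,0])
top=cast(p,T,[(248.5,146.5),(260.5,146.5),(260,224),(248,224)],[.039]*4);print(top.round(4),top.mean(0))
e=cast(p,T,[(168,124),(341,128)],[.005]*2);print(e.round(4),np.linalg.norm(e[0]-e[1]),'yawfromY',np.degrees(np.arctan2(*(e[1]-e[0])[:2])))
for P in (top.mean(0),): print('delta tool units',((P-s['ee_pos'])@M/.08).round(3))
print('edge mid in tool mm',((e.mean(0)-s['ee_pos'])@M*1000).round(1))
```

```text
[248 147  13  77 896]
[[ 0.4161 -0.3433  0.039 ]
 [ 0.4188 -0.3333  0.039 ]
 [ 0.4881 -0.3516  0.039 ]
 [ 0.4853 -0.3624  0.039 ]] [ 0.45206161 -0.34767594  0.039     ]
[[ 0.3795 -0.4141  0.005 ]
 [ 0.4256 -0.2542  0.005 ]] 0.16641605236344362 yawfromY 16.077584528265003
delta tool units [ 0.033 -0.027  1.269]
edge mid in tool mm [ 53.9  -1.7 135.6]
```

```bash
python3 -m creep '[[[0.03,-0.02,0.2],[0,0,0.015]],[[0.03,-0.02,0.4],[0,0,0.015]],[[0.03,-0.02,0.6],[0,0,0.015]],[[0.03,-0.02,0.8],[0,0,0.015]],[[0.03,-0.02,0.9],[0,0,0.015]]]'
python3 -m creep '[[[0,0,0.2],[0,0,0]],[[0,0,0.4],[0,0,0]],[[0,0,0.55],[0,0,0]],[[0,0,0.68],[0,0,0]],[[0,0,0.68],[0,0,0]]]'
python3 -m creep '[[[0,0,0],[0,0,0]],[[0,0,0],[0,0,0]],[[0,0,0],[0,0,0]],[[0,0,0],[0,0,0]],[[0,0,0],[0,0,0]]]' -1 100
python3 -m creep '[[[0,0,0],[0,0,0]],[[0,0,0],[0,0,0]],[[0,0,-0.1],[0,0,0]],[[0,0,-0.2],[0,0,0]],[[0,0,-0.4],[0,0,0]]]'
python3 -m creep '[[[0,0,-0.2],[0,0,0]],[[0,0,-0.4],[0,0,0]],[[0,0,-0.6],[0,0,0]],[[0,0,-0.8],[0,0,0]],[[0,0,-1],[0,0,0]]]'
python3 -c "
from h import *
s=r.get_state();print(s['ee_pos'],rot(s['orientation']).as_matrix().round(4),s['wrist_torque'],s['ft_force'])"
```

```text
t: 9.98
ee_pos: [0.4523, -0.3458, 0.0674]
orientation: [-0.001, 0.138, 0.99, 0.001]
ft_force: [-1.5, 1.2, 0.3]
gripper_width: 0.652
t: 10.4
ee_pos: [0.4522, -0.3462, 0.0132]
orientation: [-0.002, 0.138, 0.99, 0.001]
ft_force: [0.2, -0.1, -0.1]
gripper_width: 0.651
t: 10.82
ee_pos: [0.4542, -0.3483, 0.0165]
orientation: [0.001, 0.139, 0.99, -0.0]
ft_force: [-0.1, 2.2, 6.2]
gripper_width: 0.124
t: 11.23
ee_pos: [0.4522, -0.3471, 0.0467]
orientation: [-0.001, 0.139, 0.99, 0.001]
ft_force: [-0.2, -0.2, -3.2]
gripper_width: 0.119
t: 11.65
ee_pos: [0.4532, -0.3479, 0.1286]
orientation: [-0.0, 0.139, 0.99, -0.0]
ft_force: [0.8, -0.8, -2.6]
gripper_width: 0.117
[ 0.45317516 -0.34786753  0.12864176] [[-9.615e-01  2.749e-01 -1.000e-04]
 [ 2.749e-01  9.615e-01 -1.000e-04]
 [ 1.000e-04 -1.000e-04 -1.000e+00]] [-0.05340657 -0.01334311 -0.02270323] [ 0.77397986 -0.75006187 -2.60129321]
```

```bash
python3 -m creep '[[[0.01,0.2,0],[0,0,0]],[[0.02,0.4,0],[0,0,0]],[[0.03,0.6,0],[0,0,0]],[[0.03,0.8,0],[0,0,0]],[[0.04,1,0],[0,0,0]]]'
python3 -m creep '[[[0.01,0.2,0],[0,0,0]],[[0.02,0.4,0],[0,0,0]],[[0.03,0.6,0],[0,0,0]],[[0.03,0.8,0],[0,0,0]],[[0.04,1,0],[0,0,0]]]'
python3 -m creep '[[[0.01,0.2,0],[0,0,0]],[[0.02,0.4,0],[0,0,0]],[[0.03,0.6,0],[0,0,0]],[[0.03,0.8,0],[0,0,0]],[[0.04,1,0],[0,0,0]]]'
python3 -m creep '[[[0.01,0.2,0],[0,0,0]],[[0.02,0.4,0],[0,0,0]],[[0.03,0.6,0],[0,0,0]],[[0.03,0.8,0],[0,0,0]],[[0.04,1,0],[0,0,0]]]'
python3 -m creep '[[[0,0.15,0],[0,0,-0.03]],[[0,0.31,0],[0,0,-0.06]],[[0,0.31,0],[0,0,-0.093]],[[0,0.31,0],[0,0,-0.093]],[[0,0.31,0],[0,0,-0.093]]]'
python3 - <<'E'
from h import *
im,p,T=snap('wrist','w5.png'); s=r.get_state(); print(s['qpos'].round(3),s['ee_pos'],s['gripper_width'],rot(s['orientation']).as_matrix().round(3))
im,p,T=snap('side','s5.png')
a=cv2.imread('pics/w5.png');b=cv2.imread('pics/s5.png')[130:260,150:320]
b=cv2.resize(b,None,fx=1.6,fy=1.6)
o=np.zeros((384,800,3),np.uint8);o[:,:512]=a;o[:b.shape[0],520:520+b.shape[1]]=b;cv2.imwrite('pics/c5.png',o)
E
```

```text
t: 12.07
ee_pos: [0.4724, -0.2695, 0.128]
orientation: [0.0, 0.139, 0.99, -0.0]
ft_force: [-0.1, 0.4, -3.2]
gripper_width: 0.115
t: 12.48
ee_pos: [0.4913, -0.1916, 0.1279]
orientation: [0.0, 0.139, 0.99, -0.0]
ft_force: [0.3, 0.4, -2.0]
gripper_width: 0.115
t: 12.9
ee_pos: [0.5102, -0.1139, 0.1279]
orientation: [0.0, 0.139, 0.99, -0.0]
ft_force: [0.6, 0.7, -1.8]
gripper_width: 0.115
t: 13.32
ee_pos: [0.5291, -0.036, 0.1279]
orientation: [0.0, 0.139, 0.99, -0.0]
ft_force: [-0.5, 0.7, -3.4]
gripper_width: 0.119
t: 13.73
ee_pos: [0.5358, -0.0128, 0.1274]
orientation: [-0.0, 0.069, 0.998, -0.0]
ft_force: [0.5, 0.3, -3.8]
gripper_width: 0.115
[-0.024  0.26  -0.365  0.946 -0.     0.115] [ 0.53576002 -0.01300177  0.12735114] 0.11823420777432023 [[-0.99   0.139 -0.   ]
 [ 0.139  0.99  -0.   ]
 [ 0.    -0.    -1.   ]]
```

View pics/c5.png

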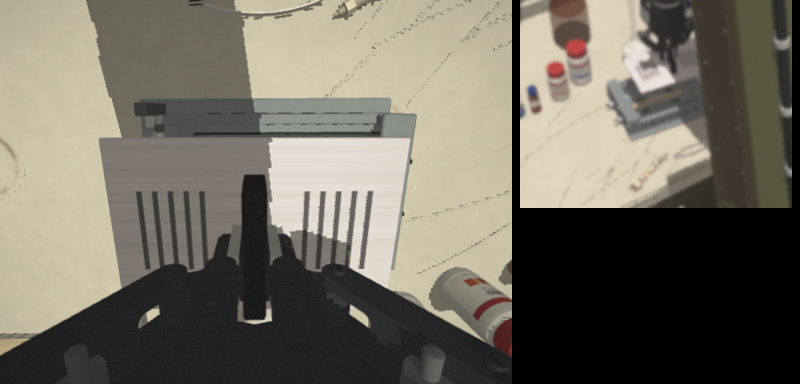

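Run:
```python
from h import *
s=r.get_state();p=r.camera_params('wrist')
M=rot(s['orientation']).as_matrix();W=np.eye(4);W[:3,:3]=M;W[:3,3]=s['ee_pos'];T=W@np.array(p['mount'])
g=cv2.imread('pics/w5.png').astype(int).sum(2)
for x in (120,180,230,300,350,395):
    d=np.abs(np.diff(g[85:150,x]));print(x,sorted([(int(i)+86,int(d[i])) for i in np.argsort(-d)[:5]]))
for y in (142,150): 
    d=np.abs(np.diff(g[y,80:430]));print(y,sorted([(int(i)+81,int(d[i])) for i in np.argsort(-d)[:5]]))
for h in (.010,.014,.018):
    z=s['ee_pos'][2]-h+.005
    e=cast(p,T,[(100,138),(410,138)],[z]*2);print(h,((e-s['ee_pos'])@M*1000).round(1).tolist(),np.linalg.norm(e[0]-e[1]))
C=np.array([.539,.012,0]);th=np.radians(8);E=np.array([[np.sin(th),np.cos(th),0],[-np.cos(th),np.sin(th),0],[0,0,1]])
cc=lambda uv,z:((cast(p,T,[uv],[z])-C)@E.T*1000).round(1)[0]
print('base R',cc((390,98),.006),'L',cc((139,100),.006),'lip corner',cc((415,115),.051))
print('tcp comp',((s['ee_pos']-C)@E.T*1000).round(1))
```

```text
120 [(132, 136), (133, 69), (137, 102), (138, 105), (139, 17)]
180 [(98, 24), (99, 48), (136, 15), (137, 70), (138, 48)]
230 [(132, 77), (133, 46), (134, 53), (135, 58), (137, 66)]
300 [(98, 119), (113, 90), (132, 138), (137, 158), (138, 185)]
350 [(112, 128), (125, 125), (132, 131), (137, 167), (138, 168)]
395 [(113, 133), (115, 54), (137, 48), (138, 129), (139, 66)]
142 [(99, 195), (269, 135), (270, 102), (410, 141), (413, 175)]
150 [(100, 176), (269, 160), (270, 129), (409, 114), (412, 144)]
0.01 [[55.5, -81.7, 5.0], [55.5, 78.1, 5.0]] 0.15980130661774536
0.014 [[55.1, -83.9, 9.0], [55.1, 80.3, 9.0]] 0.16415816475870745
0.018 [[54.7, -86.0, 13.0], [54.7, 82.5, 13.0]] 0.16851502289966958
base R [93.2 79.1  6. ] L [-130.3   77.4    6. ] lip corner [93.  65.4 51. ]
tcp comp [-25.4  -0.3 127.3]
```

```bash
python3 -m creep '[[[0,0.03,0.06],[0.02,0,0]],[[0,0.07,0.12],[0.045,0,0]],[[-0.01,0.1,0.2],[0.07,0,0]],[[-0.015,0.14,0.25],[0.09,0,0]],[[-0.015,0.14,0.3],[0.107,0,0]]]'
python3 -m creep '[[[0,0.02,0.12],[0,0,0]],[[0,0.04,0.24],[0,0,0]],[[0,0.055,0.35],[0,0,0]],[[0,0.067,0.41],[0,0,0]],[[0,0.067,0.41],[0,0,0]]]'
cat > st.py <<'E'
from h import *
s=r.get_state();C=np.array([.539,.012,0]);th=np.radians(8);E=np.array([[np.sin(th),np.cos(th),0],[-np.cos(th),np.sin(th),0],[0,0,1]])
M=E@rot(s['orientation']).as_matrix();q=E@(s['ee_pos']-C)*1000
print('tcp comp',q.round(1),'tilt',np.arcsin(-M[2,1]).round(4),'yaw',np.degrees(np.arctan2(M[1,1],M[0,1])).round(2),'F',(E@s['ft_force']).round(1),'Tq',(E@s['wrist_torque']).round(2))
for h in (14,18): print('h',h,'edge_a',(q+M@np.array([0,85,h])).round(1),'edge_b',(q+M@np.array([0,-85,h])).round(1))
E
python3 st.py
```

```text
t: 14.25
ee_pos: [0.5387, -0.0017, 0.1031]
orientation: [-0.006, 0.069, 0.994, -0.08]
ft_force: [0.2, -0.6, -2.4]
gripper_width: 0.122
t: 14.67
ee_pos: [0.5372, -0.0025, 0.0684]
orientation: [-0.007, 0.069, 0.994, -0.08]
ft_force: [-0.1, -0.2, -2.7]
gripper_width: 0.12
tcp comp [-14.6  -0.2  68.4] tilt 0.1608 yaw 0.02 F [-0.2  0.1 -2.7] Tq [ 0.04 -0.28  0.01]
h 14 edge_a [67.1 -0.2 41. ] edge_b [-100.7   -0.2   68.2]
h 18 edge_a [66.4 -0.2 37. ] edge_b [-101.4   -0.2   64.3]
```

```bash
python3 -m creep '[[[-0.01,0.003,0.018],[0,0,0]],[[-0.01,0.006,0.037],[0,0,0]],[[-0.01,0.006,0.037],[0,0,0]],[[-0.01,0.006,0.037],[0,0,0]],[[-0.01,0.006,0.037],[0,0,0]]]';python3 st.py
python3 -m creep '[[[0,0.002,0.012],[0,0,0]],[[0,0.004,0.025],[0,0,0]],[[0,0.004,0.025],[0,0,0]],[[0,0.004,0.025],[0,0,0]],[[0,0.004,0.025],[0,0,0]]]';python3 st.py
```

```text
t: 15.08
ee_pos: [0.5397, -0.002, 0.0674]
orientation: [-0.005, 0.069, 0.994, -0.08]
ft_force: [0.7, 0.3, -2.5]
gripper_width: 0.115
tcp comp [-13.8  -2.6  67.4] tilt 0.1604 yaw 0.04 F [ 0.4 -0.7 -2.5] Tq [-0.02 -0.22 -0.03]
h 14 edge_a [67.9 -2.6 40. ] edge_b [-100.    -2.7   67.2]
h 18 edge_a [67.2 -2.6 36.1] edge_b [-100.6   -2.7   63.2]
t: 15.5
ee_pos: [0.5394, -0.002, 0.065]
orientation: [-0.006, 0.069, 0.994, -0.08]
ft_force: [-0.1, -0.1, -3.0]
gripper_width: 0.117
tcp comp [-13.8  -2.3  65. ] tilt 0.1605 yaw 0.05 F [-0.1  0.1 -3. ] Tq [ 0.01 -0.27  0.03]
h 14 edge_a [67.9 -2.2 37.6] edge_b [-100.    -2.4   64.8]
h 18 edge_a [67.2 -2.2 33.7] edge_b [-100.6   -2.4   60.8]
```

```bash
python3 -m creep '[[[0,0.002,0.012],[0,0,0]],[[0,0.002,0.015],[0,0,0]],[[0,0.002,0.015],[0,0,0]],[[0,0.002,0.015],[0,0,0]],[[0,0.002,0.015],[0,0,0]]]';python3 st.py
python3 -m creep '[[[0,0.002,0.012],[0,0,0]],[[0,0.002,0.015],[0,0,0]],[[0,0.002,0.015],[0,0,0]],[[0,0.002,0.015],[0,0,0]],[[0,0.002,0.015],[0,0,0]]]';python3 st.py
```

```text
t: 15.92
ee_pos: [0.5394, -0.0021, 0.0639]
orientation: [-0.006, 0.069, 0.994, -0.08]
ft_force: [-0.4, -0.2, -3.5]
gripper_width: 0.116
tcp comp [-13.9  -2.4  63.9] tilt 0.1605 yaw 0.05 F [-0.2  0.4 -3.5] Tq [-0.03 -0.31 -0.01]
h 14 edge_a [67.8 -2.3 36.4] edge_b [-100.    -2.4   63.6]
h 18 edge_a [67.2 -2.3 32.5] edge_b [-100.6   -2.4   59.7]
t: 16.33
ee_pos: [0.5394, -0.0023, 0.0628]
orientation: [-0.005, 0.069, 0.994, -0.08]
ft_force: [-0.5, -2.6, 0.7]
gripper_width: 0.116
tcp comp [-14.1  -2.4  62.8] tilt 0.161 yaw 0.04 F [-2.6  0.2  0.7] Tq [ 0.13  0.08 -0.05]
h 14 edge_a [67.5 -2.3 35.4] edge_b [-100.3   -2.5   62.6]
h 18 edge_a [66.9 -2.3 31.4] edge_b [-100.9   -2.5   58.7]
```

```bash
python3 -m creep '[[[0,-0.004,-0.022],[0,0,0]],[[0,0.02,-0.026],[0,0,0]],[[0,0.045,-0.03],[0,0,0]],[[0,0.07,-0.034],[0,0,0]],[[0,0.07,-0.034],[0,0,0]]]';python3 st.py
python3 -m creep '[[[0,0.02,-0.003],[0,0,0]],[[0,0.04,-0.006],[0,0,0]],[[0,0.062,-0.01],[0,0,0]],[[0,0.062,-0.01],[0,0,0]],[[0,0.062,-0.01],[0,0,0]]]';python3 st.py
```

```text
t: 16.75
ee_pos: [0.5402, 0.0044, 0.0642]
orientation: [-0.006, 0.069, 0.994, -0.08]
ft_force: [0.7, 0.0, -3.0]
gripper_width: 0.115
tcp comp [-7.3 -2.2 64.2] tilt 0.1601 yaw 0.08 F [ 0.1 -0.7 -3. ] Tq [-0.02 -0.28  0.02]
h 14 edge_a [74.3 -2.1 36.8] edge_b [-93.5  -2.3  63.9]
h 18 edge_a [73.7 -2.1 32.9] edge_b [-94.1  -2.3  60. ]
t: 17.17
ee_pos: [0.5409, 0.0089, 0.0644]
orientation: [-0.006, 0.069, 0.994, -0.08]
ft_force: [0.4, -0.1, -2.8]
gripper_width: 0.118
tcp comp [-2.8 -2.3 64.4] tilt 0.1605 yaw 0.06 F [-0.1 -0.4 -2.8] Tq [ 0.02 -0.31  0.01]
h 14 edge_a [78.9 -2.3 37. ] edge_b [-88.9  -2.4  64.2]
h 18 edge_a [78.2 -2.3 33. ] edge_b [-89.6  -2.4  60.2]
```

```bash
python3 -m creep '[[[0,0.02,-0.003],[0,0,0]],[[0,0.04,-0.006],[0,0,0]],[[0,0.062,-0.01],[0,0,0]],[[0,0.062,-0.01],[0,0,0]],[[0,0.062,-0.01],[0,0,0]]]';python3 st.py
python3 - <<'E'
from h import *
im,p,T=snap('wrist','w6.png');a=cv2.imread('pics/w6.png');snap('side','s6.png')
b=cv2.resize(cv2.imread('pics/s6.png')[130:260,190:300],None,fx=2.5,fy=2.5)
o=np.zeros((384,800,3),np.uint8);o[:,:512]=a;o[:b.shape[0],520:520+b.shape[1]]=b;cv2.imwrite('pics/c6.png',o)
E
```

```text
t: 17.58
ee_pos: [0.5416, 0.0139, 0.0644]
orientation: [-0.006, 0.069, 0.994, -0.08]
ft_force: [-0.5, 0.3, -3.5]
gripper_width: 0.118
tcp comp [ 2.2 -2.3 64.4] tilt 0.1605 yaw 0.06 F [ 0.2  0.6 -3.5] Tq [ 0.03 -0.23 -0.01]
h 14 edge_a [83.9 -2.3 37. ] edge_b [-83.9  -2.4  64.2]
h 18 edge_a [83.3 -2.3 33. ] edge_b [-84.6  -2.4  60.2]
```

View pics/c6.png

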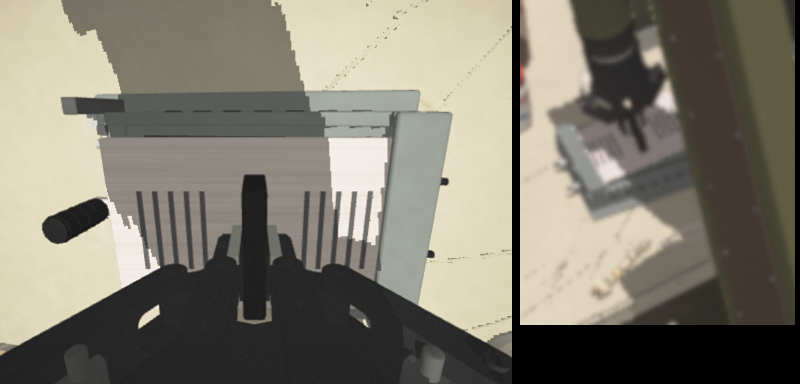

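```bash
python3 -m creep '[[[0,-0.003,0.02],[-0.013,0,0]],[[0,-0.006,0.043],[-0.027,0,0]],[[0,-0.009,0.064],[-0.04,0,0]],[[0,-0.012,0.085],[-0.0533,0,0]],[[0,-0.012,0.085],[-0.0533,0,0]]]';python3 st.py
python3 -m creep '[[[0,-0.003,0.02],[-0.013,0,0]],[[0,-0.006,0.038],[-0.027,0,0]],[[0,-0.009,0.056],[-0.04,0,0]],[[0,-0.013,0.075],[-0.0533,0,0]],[[0,-0.013,0.075],[-0.0533,0,0]]]';python3 st.py
```

```text
t: 18.1
ee_pos: [0.5408, 0.0107, 0.0575]
orientation: [-0.003, 0.07, 0.997, -0.04]
ft_force: [0.2, -0.6, -2.9]
gripper_width: 0.118
tcp comp [-1.  -2.  57.5] tilt 0.0796 yaw -0.04 F [-0.6 -0.3 -2.9] Tq [-0.04 -0.12  0.  ]
h 14 edge_a [82.6 -2.1 36.8] edge_b [-86.9  -1.9  50.3]
h 18 edge_a [82.3 -2.1 32.8] edge_b [-87.2  -1.9  46.4]
t: 18.52
ee_pos: [0.5413, 0.0104, 0.0522]
orientation: [0.0, 0.07, 0.998, 0.001]
ft_force: [-0.6, 4.6, 1.8]
gripper_width: 0.119
tcp comp [-1.2 -2.5 52.2] tilt -0.0026 yaw 0.01 F [4.5 1.2 1.8] Tq [ 0.27 -0.48 -0.06]
h 14 edge_a [83.8 -2.5 38.5] edge_b [-86.2  -2.5  38. ]
h 18 edge_a [83.8 -2.5 34.5] edge_b [-86.2  -2.5  34. ]
```

```bash
python3 -m creep '[[[0,0.01,-0.02],[0,0,0]],[[0,0.02,-0.02],[0,0,0]],[[0,0.03,-0.02],[0,0,0]],[[0,0.03,-0.02],[0,0,0]],[[0,0.03,-0.02],[0,0,0]]]';python3 st.py
python3 -m creep '[[[0,0,0.015],[0,0,0]],[[0,0,0.03],[0,0,0]],[[0,0,0.04],[0,0,0]],[[0,0,0.04],[0,0,0]],[[0,0,0.04],[0,0,0]]]';python3 st.py
```

```text
t: 18.93
ee_pos: [0.5413, 0.0128, 0.0533]
orientation: [-0.0, 0.069, 0.998, -0.0]
ft_force: [-0.1, -0.1, -3.6]
gripper_width: 0.118
tcp comp [ 1.1 -2.1 53.3] tilt 0.001 yaw 0.07 F [-0.1  0.1 -3.6] Tq [-0.04 -0.01 -0.04]
h 14 edge_a [86.1 -2.  39.2] edge_b [-83.9  -2.2  39.4]
h 18 edge_a [86.1 -2.  35.2] edge_b [-83.9  -2.2  35.4]
t: 19.35
ee_pos: [0.5414, 0.0126, 0.0506]
orientation: [-0.0, 0.069, 0.998, -0.0]
ft_force: [-1.6, 1.0, 1.6]
gripper_width: 0.117
tcp comp [ 1.  -2.3 50.6] tilt 0.0006 yaw 0.05 F [0.8 1.7 1.6] Tq [ 0.42 -0.   -0.08]
h 14 edge_a [86.  -2.2 36.5] edge_b [-84.   -2.4  36.6]
h 18 edge_a [86.  -2.2 32.5] edge_b [-84.   -2.4  32.6]
```

```bash
python3 -m creep '[[[0,0,0],[0,0,0]],[[0,0,0],[0,0,0]],[[0,0,0],[0,0,0]],[[0,0,0],[0,0,0]],[[0,0,0],[0,0,0]]]' 0
python3 -m creep '[[[0,0,0],[0,0,0]],[[0,0,-0.2],[0,0,0]],[[0,0,-0.5],[0,0,0]],[[0,0,-0.75],[0,0,0]],[[0,0,-1],[0,0,0]]]'
python3 - <<'E'
from h import *
im,p,T=snap('wrist','w7.png');a=cv2.imread('pics/w7.png');snap('side','s7.png')
b=cv2.resize(cv2.imread('pics/s7.png')[150:240,190:300],None,fx=2.5,fy=2.5,interpolation=cv2.INTER_CUBIC)
o=np.zeros((384,800,3),np.uint8);o[:,:512]=a;o[:b.shape[0],520:520+b.shape[1]]=b;cv2.imwrite('pics/c7.png',o)
E
python3 st.py
```

```text
t: 19.77
ee_pos: [0.5416, 0.0126, 0.0504]
orientation: [0.0, 0.069, 0.998, -0.0]
ft_force: [0.1, 0.1, 0.4]
gripper_width: 0.501
t: 20.18
ee_pos: [0.5414, 0.0127, 0.1313]
orientation: [-0.0, 0.069, 0.998, -0.0]
ft_force: [-0.6, 0.6, 0.5]
gripper_width: 0.5
tcp comp [  1.4  -4.8 133.8] tilt -0.0004 yaw 0.05 F [-0.2 -0.4  0.1] Tq [-0.04 -0.04  0.  ]
h 14 edge_a [ 86.4  -4.9 119.8] edge_b [-83.6  -5.  119.7]
h 18 edge_a [ 86.4  -4.9 115.8] edge_b [-83.6  -5.  115.7]
```

View pics/c7.png

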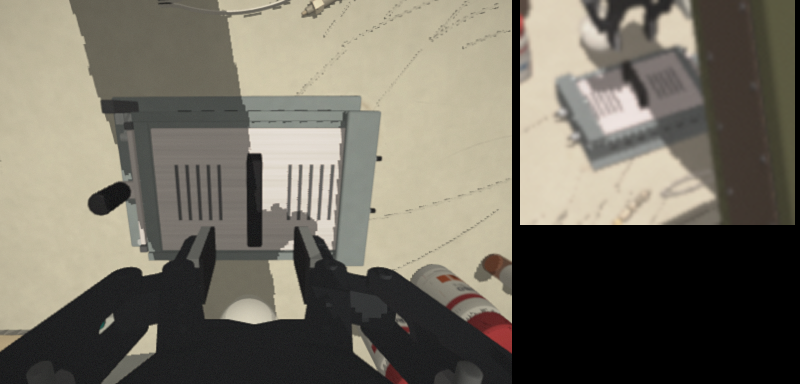

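Run:
```python
from h import *
s=r.get_state();p=r.camera_params('wrist')
M=rot(s['orientation']).as_matrix();W=np.eye(4);W[:3,:3]=M;W[:3,3]=s['ee_pos'];T=W@np.array(p['mount'])
a=cv2.imread('pics/w7.png')
o=cv2.resize(a[90:270,85:385],None,fx=2.66,fy=2.66,interpolation=cv2.INTER_CUBIC);cv2.imwrite('pics/c8.png',o[:478,:798])
th=np.radians(7.8);C=np.array([.539,.012,0]);E=np.array([[np.sin(th),np.cos(th),0],[-np.cos(th),np.sin(th),0],[0,0,1]])
for n,uv,z in (('panel TL',(150,127),.039),('handle',(255,155),.073),('handleb',(255,246),.073),('lipTL',(348,111),.051),('lip BL',(337,266),.051),('knob top',(97,203),.074)):
    print(n,((cast(p,T,[uv],[z])[0]-C)@E.T*1000).round(1))
```

```text
panel TL [-86.   50.6  39. ]
handle [-0.1 32.7 73. ]
handleb [ -0.2 -39.8  73. ]
lipTL [71.3 62.9 51. ]
lip BL [ 73.6 -71.5  51. ]
knob top [-119.5   -3.2   74. ]
```

View pics/c8.png

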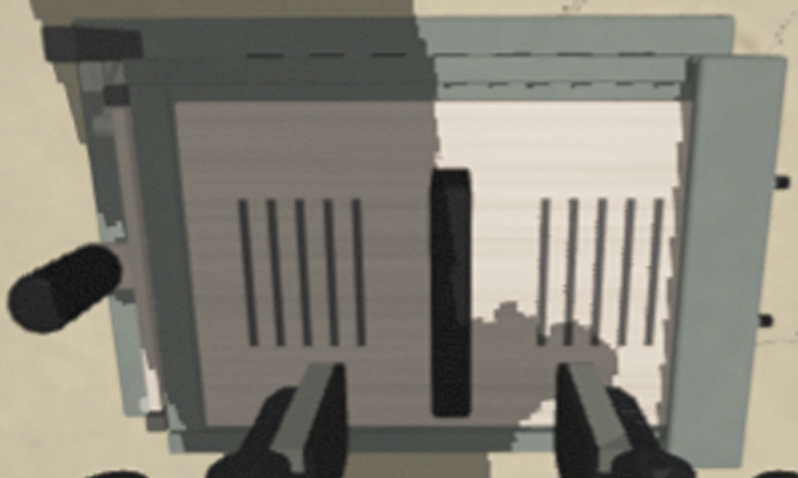

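```bash
python3 -m creep '[[[0,-0.2,0],[0,0,0]],[[0,-0.4,0],[0,0,0]],[[0,-0.6,0],[0,0,0]],[[0,-0.8,0],[0,0,0]],[[0.01,-1,0],[0,0,0]]]'
python3 -m creep '[[[0,-0.1,0],[0,0,0.08]],[[0,-0.2,0],[0,0,0.16]],[[0,-0.3,0],[0,0,0.24]],[[0.01,-0.4,0],[0,0,0.32]],[[0.01,-0.47,0],[0,0,0.4]]]'
python3 -m creep '[[[0,0,0],[0,0,0.08]],[[0,0,0],[0,0,0.16]],[[0,0,0],[0,0,0.24]],[[0,0,0],[0,0,0.32]],[[0,0,0],[0,0,0.4]]]'
python3 -m creep '[[[0,0,0],[0,0,0.08]],[[0,0,0],[0,0,0.16]],[[0,0,0],[0,0,0.247]],[[0,0,0],[0,0,0.247]],[[0,0,0],[0,0,0.247]]]'
python3 - <<'E'
from h import *
im,p,T=snap('wrist','w9.png'); s=r.get_state();M=rot(s['orientation']).as_matrix();print(s['qpos'].round(3),s['ee_pos'],M.round(3))
c=proj(p,T,[[.5235,-.1035,.074]])[0];print(c)
g=im.max(2);x,y=c.astype(int);y0,x0=y-45,x-45
m=(g[y0:y+60,x0:x+45]<50).astype(np.uint8)
n,l,st,ct=cv2.connectedComponentsWithStats(m)
for i in range(1,n):
    if st[i,4]>60: print(st[i]+[x0,y0,0,0,0],ct[i]+[x0,y0])
E
```

```text
t: 20.7
ee_pos: [0.5291, -0.0671, 0.1296]
orientation: [-0.0, 0.069, 0.998, -0.0]
ft_force: [1.3, 0.4, -0.2]
gripper_width: 0.505
t: 21.12
ee_pos: [0.5229, -0.1042, 0.1296]
orientation: [-0.0, 0.364, 0.931, -0.0]
ft_force: [-0.1, 0.2, 0.4]
gripper_width: 0.5
t: 21.53
ee_pos: [0.5231, -0.1035, 0.1296]
orientation: [-0.0, 0.623, 0.782, -0.0]
ft_force: [0.1, -0.6, -0.0]
gripper_width: 0.504
t: 21.95
ee_pos: [0.5232, -0.1035, 0.1298]
orientation: [-0.0, 0.753, 0.658, -0.0]
ft_force: [-0.6, -0.0, -0.5]
gripper_width: 0.505
[-1.950e-01  2.540e-01 -3.670e-01  9.510e-01 -1.000e-03  1.511e+00] [ 0.52330818 -0.10353539  0.12994131] [[ 0.135  0.991 -0.001]
 [ 0.991 -0.135 -0.   ]
 [-0.001 -0.001 -1.   ]]
[254.43806509 204.01621328]
[244 183  23  33 612] [255.27777778 199.24673203]
[209 227   6  37 209] [211.50239234 245.84688995]
[294 227   5  37 174] [296.08045977 245.44252874]
```

```bash
python3 -m creep '[[[0,0,0.2],[0,0,0]],[[0,0,0.4],[0,0,0]],[[0,0,0.6],[0,0,0]],[[0,0,0.8],[0,0,0]],[[0,0,0.95],[0,0,0]]]'
python3 -m creep '[[[0,0,0.04],[0,0,0]],[[0,0,0.09],[0,0,0]],[[0,0,0.09],[0,0,0]],[[0,0,0.09],[0,0,0]],[[0,0,0.09],[0,0,0]]]'
python3 -m creep '[[[0,0,0],[0,0,0]],[[0,0,0],[0,0,0]],[[0,0,0],[0,0,0]],[[0,0,0],[0,0,0]],[[0,0,0],[0,0,0]]]' -1 60
python3 -m creep '[[[0,0,-0.05],[0,0,0]],[[0,0,-0.1],[0,0,0]],[[0,0,-0.15],[0,0,0]],[[0,0,-0.2],[0,0,0]],[[0,0,-0.25],[0,0,0]]]'
python3 -m creep '[[[0,0,-0.05],[0,0,0]],[[0,0,-0.1],[0,0,0]],[[0,0,-0.14],[0,0,0]],[[0,0,-0.14],[0,0,0]],[[0,0,-0.14],[0,0,0]]]'
```

```text
t: 22.42
ee_pos: [0.523, -0.1035, 0.053]
orientation: [-0.0, 0.753, 0.658, -0.001]
ft_force: [-1.1, 0.4, 0.1]
gripper_width: 0.503
t: 22.83
ee_pos: [0.5243, -0.1037, 0.048]
orientation: [0.001, 0.754, 0.657, 0.0]
ft_force: [0.3, 1.1, 0.3]
gripper_width: 0.503
t: 23.25
ee_pos: [0.5242, -0.1037, 0.048]
orientation: [0.001, 0.754, 0.656, 0.0]
ft_force: [-0.6, -0.6, 6.3]
gripper_width: 0.19
t: 23.67
ee_pos: [0.5241, -0.1037, 0.0677]
orientation: [0.001, 0.754, 0.656, 0.0]
ft_force: [4.3, -1.9, -3.1]
gripper_width: 0.193
t: 24.08
ee_pos: [0.5241, -0.1037, 0.0788]
orientation: [0.001, 0.754, 0.656, 0.0]
ft_force: [4.6, -0.3, -1.2]
gripper_width: 0.188
```

```bash
python3 -m creep '[[[0,0,0.02],[0,0,0]],[[0,0,0.04],[0,0,0]],[[0,0,0.05],[0,0,0]],[[0,0,0.05],[0,0,0]],[[0,0,0.05],[0,0,0]]]'
python3 -m creep '[[[0,0,0],[0,0,0]],[[0,0,0],[0,0,0]],[[0,0,0],[0,0,0]],[[0,0,0],[0,0,0]],[[0,0,0],[0,0,0]]]' 0
python3 -m creep '[[[0,0,-0.2],[0,0,0]],[[0,0,-0.4],[0,0,0]],[[0,0,-0.6],[0,0,0]],[[0,0,-0.8],[0,0,0]],[[0,0,-1],[0,0,0]]]'
python3 -m creep '[[[0,0,-0.1],[0,0,0]],[[0,0,-0.2],[0,0,0]],[[0,0,-0.2],[0,0,0]],[[0,0,-0.2],[0,0,0]],[[0,0,-0.2],[0,0,0]]]'
python3 - <<'E'
from h import *
im,p,T=snap('wrist','w10.png'); s=r.get_state();print(s['ee_pos'])
print('down',proj(p,T,[[.5235,-.1035,.074]])[0],'up',proj(p,T,[[.5235,-.1035,.1]])[0])
a=cv2.imread('pics/w10.png');snap('side','s10.png');snap('top','t10.png')
b=cv2.resize(cv2.imread('pics/t10.png')[140:240,210:310],None,fx=2.8,fy=2.8,interpolation=cv2.INTER_CUBIC)
o=np.zeros((384,800,3),np.uint8);o[:,:512]=a;o[:b.shape[0],520:520+b.shape[1]]=b;cv2.imwrite('pics/c10.png',o)
E
```

```text
t: 24.5
ee_pos: [0.5241, -0.1037, 0.0742]
orientation: [0.0, 0.754, 0.656, 0.0]
ft_force: [6.5, -1.7, -2.2]
gripper_width: 0.189
t: 24.92
ee_pos: [0.5229, -0.1035, 0.0741]
orientation: [-0.0, 0.754, 0.656, -0.001]
ft_force: [-0.3, -0.2, 0.2]
gripper_width: 0.499
t: 25.33
ee_pos: [0.5232, -0.1035, 0.1551]
orientation: [-0.0, 0.754, 0.656, -0.0]
ft_force: [0.1, 0.6, -0.7]
gripper_width: 0.498
t: 25.75
ee_pos: [0.523, -0.1034, 0.1695]
orientation: [-0.0, 0.754, 0.656, -0.001]
ft_force: [0.0, 0.2, -0.8]
gripper_width: 0.5
[ 0.52289533 -0.10341926  0.16938956]
down [254.77328448 189.25301167] up [254.76409182 198.36297719]
```

View pics/c10.png

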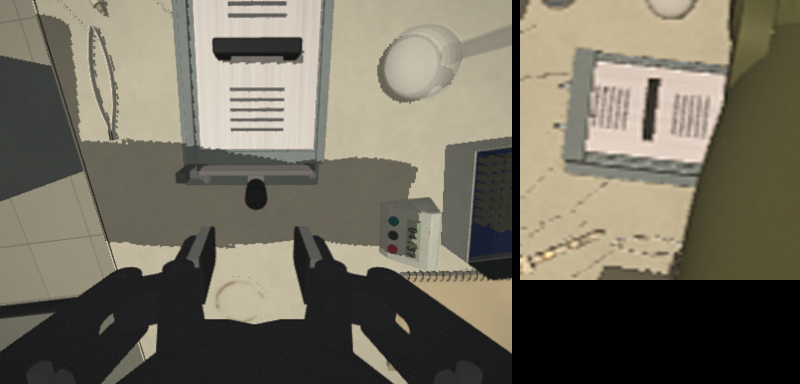

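Run:
```python
from h import *
a=cv2.imread('pics/w10.png').max(2)
n,l,st,ct=cv2.connectedComponentsWithStats((a[165:225,232:282]<50).astype(np.uint8));i=1+np.argmax(st[1:,4]);print('knob',st[i]+[232,165,0,0,0])
s=r.get_state();p=r.camera_params('wrist');W=np.eye(4);W[:3,:3]=rot(s['orientation']).as_matrix();W[:3,3]=s['ee_pos'];T=W@np.array(p['mount'])
for z in (.074,.1):
    t=np.linspace(0,6.28,60);q=proj(p,T,np.c_[.5235+.009*np.cos(t),-.1035+.009*np.sin(t),0*t+z]);print(z,q.min(0),q.max(0))
```

```text
knob [245 179  22  31 531]
0.074 [244.50664162 179.25495112] [265.08163343 199.02605164]
0.1 [243.33595483 187.32702761] [266.2292547  209.12070661]
```

```bash
python3 -c "
from plant import r
print(r.job_done())"
```

```text
the job is handed in; nothing more can be done
None
```

The job is handed in at about 26 s of the 58 s allowed. All three parts are done as far as my checks show; the hand-in gave no verdict.

- **Column:** It lies in the saddles, about 3 mm off centre lengthwise and within 1° of the compartment's axis, by the wrist camera before the panel covered it.
- **Panel:** I tilted it 0.16 rad, slid its end under the lip and lowered it. On the first lowering the other end caught on the sill with about 5 N. I lifted 1.5 mm, moved it about 2.4 mm towards the lip and lowered it again. It then came to rest at the ledge's height, with the handle within about 1 mm of the seat's centre lengthwise. The last picture shows it inside the frame.
- **Gate:** I raised the knob about 31 mm, lowered it 4 mm and let go. The last picture puts the knob's top at about 100 mm, against 74 mm when down, so the pawl is holding it at about 26 mm.
- **At the end:** The arm stood clear above everything. I did not touch the union or the jar.

**Not confirmed:** I checked the panel's flatness only from the contact height, its tilt in the gripper and the pictures, not by measuring its angle once it was released. The camera readings of the compartment disagreed with each other by 2–4 mm sideways, which is comparable to the panel's 4 mm of play on each side. The knob's width in the last picture fell between what the up and down positions would give, so the gate's height rests on the row of its lower edge.

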